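Stand the fallen oil jug up and slide it into the wire rack

ROBOT

A 6-joint arm with a two-finger parallel gripper is mounted at the origin on the work surface. World frame = base frame: x ahead of the robot, y to its left, z up, the work surface at z = 0. Lengths are in mm, angles in rad, forces in N, time in s.
With the tool pointing down it reaches from about 350 to 925 mm from the base axis. Payload 6.4 kg.
Tool frame: the origin (TCP) lies between the finger pads; the fingertips stand 11 mm ahead of it and the grasp point (between the pads) lies 8 mm behind it; z points along the fingers, y is the line along which they close (so a half turn about z gives the same grasp; the last joint's range is limited). The gripper opens to 85 mm and grips with 20 to 120 N. Pads are 22 mm wide; open, the fingers measure 114 mm over their backs; the gripper's body (76 mm by 85 mm) begins 54 mm behind the grasp point. The pads swing forward as they close: fully open they stand 13 mm farther back than shut.
Start: joints at [1.049, 0.245, 1.558, -0, 1.339, -0.174], TCP at [221.537, 611.094, 242.29] pointing down, gripper open.
Joint ranges: [-3.13, 3.13], [-1.02, 2.26], [0.13, 2.54], [-0.95, 4.09], [0.21, 2.88], [-2.74, 2.74]. Speed limits (rad/s): [2.57, 2.57, 3.14, 3.14, 3.14, 3.14].

INTERFACE

Orientations are given as a rotation vector (axis times angle).
In Python, from station import observe, optics, job gives the robot as it stands.
- The arm moves only by the tool jog_arm, never from a script. Its argument "rows" is a list of rows, each a list of 3 entries, a list of its own where there are three numbers: the shift along the world's x, y, z scaled (see below), then the turn, a rotation vector about the world's x, y, z scaled (see below), then the opening, from 0 (shut) to 1 (fully open). A call has 1 to 20 rows; each row shifts and turns the commanded pose from where the row before left it; what a row does not reach is not made up. The controller multiplies each number of a shift by 300 mm and each number of a turn by 5 degrees. A row lasts 1/12 s, in which the tool goes at most 41.7 mm and 7.16 degrees, less where a joint would pass 70% of its speed; a pose out of reach is approached as far as the arm can. A call with a number of a shift or a turn outside -1 to 1 is refused whole. A call with a gripper value outside its range is refused whole. The fingers move at their own pace and stop on an object; "grip_force" is the grip in N (left out, the last holds). Time passes only in rows, so rows that do not move let the fingers close. It gives the time, the measured TCP pose, the force, the opening and the grip force at its end, in the units of the state.
- observe(): the state, without advancing time (a new reading comes with each control period).
- optics.get_image(name): name is "scene" or "top" or "wrist"; returns a dict with "frame" (384x512x3 uint8, red, green, blue), "range_z" (384x512 float32, mm along the optical axis (not along the pixel's ray), 0 where there is no reading), "fx", "fy", "cx", "cy" (pixels), "R" (3x3) and "t" (3): a world point X has camera coordinates R X + t. Camera axes: x right, y down, z forward; pixel columns grow to the right and rows downward; lengths in mm; the calibration is good to about 2 mm. A picture is of the moment at which its call begins.
- job.finish_job(): hands the job in; it is judged then, once.
Trained networks look in a picture, given as the dict that the camera call returned (one of the last four; its "shot" number tells which), for a name from the list of things; names that differ only in an ending like _2 or _b are one class to them, and where a whole thing is asked for, a point or a joint stands for the part that bears it (a point fixed in the world has none). Each returns a list of dicts, best first, with "confidence" (0 to 1); they miss things now and then, are a little off and sometimes report something else, mostly with a low value. They report only what shows in the picture. A call takes as long as a camera call. They do not tell look-alikes from the thing itself.
- optics.boxes_of(picture, name): "bbox" ([centre column, centre row, width, height] in pixels, round what is visible of it).
- optics.spot_point(picture, name): "position" ([column, row] in pixels: a listed point, or the origin of a listed thing).
The state is a dict: "time_s": time; "q": joint angles; "qvel": joint speeds; "joint_torque": joint torques, N m; "tool_pos": TCP position; "orientation": TCP orientation; "contact_force": force on the tool from outside, world axes, zero at the start; "ft_torque": the same for the moment, N m; "opening": finger opening in mm; "grasp_force": force on a finger pad.
Only numpy, scipy, OpenCV 4.12 (cv2) and the standard library are available. Lean on these libraries where they do the work, as an engineer would, in place of code of your own. Each camera call takes 0.05 s, during which the arm holds its last target. There are 200 camera calls.

TASK

The grey oil jug has fallen over on the bench. Stand it upright on the open bench, set down gently and let go of, then push it along, still upright, under the wire rack onto the dark mat in the free bay, so that it stands squarely in the middle of the mat with its broad side facing out of the bay. Leave the other bottles, the tin, the tools and the rest where they are.

Things in the scene. Friction and masses are not known exactly. Their poses are not given: they have to be found in the camera images.
- jug_handle (a point): middle of the grip bar of the grey plastic jug. The bar is round, 12 mm thick, 80 mm clear between its two end posts, runs along the jug's y, and its middle line stands 45 mm above the top of the jug's body (185 mm above the base, on the jug's middle). Axes as for jug_base. At the start it lies level 35 mm above the bench
- jug_centre (a point): centre of the jug's boxy body, which is 140 mm high (along x), 105 mm wide (along y) and 70 mm deep (along z); 0.4 to 0.8 kg, not graspable across its width. A small cap, 14 mm high, sits on its top under the bar, off to one side (centre 27 mm to +y). It starts lying on a broad face, its z axis up. Axes as for jug_base
- jug_base (a point): centre of the underside (105 x 70 mm) of the jug, 70 mm from the body's centre. Its x axis points from the base to the handle (straight up when the jug stands), y along the width and the grip bar, z through the depth. Height over the bench 0 when it stands
- mat_c (a point): centre of the dark rubber mat, 125 x 95 mm and 1 mm thin (no step can be felt, the jug slides over it), that lies in the middle of the free bay of the white wire rack. Its y axis points into the bay (away from the mouth), x along the mouth, z up. The mouth's posts and the roof's front edge stand 28 mm before this point; 56 mm behind it runs a low back rail, 8 mm thick, 30 mm up
- rack: fixed white wire rack, origin on the bench in its middle, axes as the mat's: two bays side by side along x, centres 80 mm to -x and +x, each 152 mm clear between 8 mm wire posts and 84 mm deep (28 mm before to 56 mm behind the origin). Its wire roof lies 225 to 233 mm above the bench over both bays: the jug (191 mm with bar) fits under it, a hand above the jug does not. Steel parts lie on the roof up to 290 mm
- oil_bottle: white plastic bottle, 68 mm diameter, 170 mm high, standing in the other bay of the rack; origin at the centre of its underside, z up. Leave it
- tall_bottle: amber bottle, 52 mm diameter, 160 mm high, standing on the bench before the other bay; origin at the centre of its underside. Leave it
- tin: steel tin, 66 mm diameter, 75 mm high, standing beside the jug; origin at the centre of its underside. Leave it
- screwdriver: screwdriver 180 mm long, lying beside the jug along its own x, handle to -x; origin at its underside near its middle. Leave it
- brush: brush lying on the bench on the far part of the bench, along its own x; origin at its underside. Leave it
- wrench: wrench lying on the far part of the bench, along its own x; origin at its underside. Leave it
- vee_block: dark steel vee block 70 x 60 x 52 mm on the right part of the bench; origin at the centre of its underside. Leave it
Mind the look-alikes: they are no part of the job. Of the things that look like the part that bears jug_handle, the middle-sized one is meant.

How it is judged (in metres and radians):
On the way, in this order (a step that is already met when the one before it is completed fails the run):
1. the jug stands upright on the open bench in front of the rack's bays, let go of (angle between jug_base's own x axis and vertical below 0.08 rad and height (world z) of jug_base below 0.006 m and linear speed of jug below 0.02 m/s and contact force between the fingers and jug below 0.2 N and horizontal distance between jug_base and mat_c above 0.08 m), for 0.2 s.
2. the jug stands upright on the mat in the free bay (angle between jug_base's own x axis and vertical below 0.08 rad and height (world z) of jug_base below 0.006 m and linear speed of jug below 0.02 m/s and x of jug_base in the frame of mat_c between -0.025 and 0.025 m and y of jug_base in the frame of mat_c between -0.025 and 0.025 m and angle between the y axis of jug_base and the x axis of mat_c, either way round below 0.25 rad), for 0.2 s.
At the end, for the whole second after the job is handed in: The jug stands upright (within 0.08 rad) on the bench, at rest, the centre of its base within 25 mm of the mat's centre both along and across the bay, its width along the mouth within 0.25 rad, either broad side out (all of step 2); the robot touches nothing.
It fails at once if a bystander is moved by more than 25 mm (distance of any of oil_bottle, tall_bottle, tin, screwdriver, brush, wrench, vee_block from where it was at the start of the episode above 0.025 m).
It fails at once if a standing bottle or tin is tipped (angle between any of oil_bottle, tall_bottle, tin's own z axis and vertical above 0.35 rad).
It fails at once if the jug is let fall (faster than 0.5 m/s while not held) (linear speed of jug above 0.5 m/s and contact force between the fingers and jug below 0.05 N).
It also fails if it takes over 58 s, if anything falls off the work surface, if the arm or the gripper's body presses on something with over 40 N, if the wrist force passes 120 N, or if a joint passes its speed limit or range.

## Working session

There is one attempt and no reset: what is moved stays moved. The work goes in short steps, Python scripts to look and compute and a tool call to move; the robot and the scene stay as the last step left them, time stands still between calls to the robot, and variables do not carry over. Pictures are saved under pics/ and viewed, at most 13 in all, crops included, and the job is handed in when it is done.

Besides the shell and the picture viewer there is one more tool, called after ">>>" by a JSON object that holds its "op" and its "data", one argument or row to a line. jog_arm: Moves the arm, as the interface text tells. Its arguments: {"type":"object","properties":{"rows":{"type":"array","items":{"type":"array"}},"grip_force":{"type":"number"}},"required":["rows"]}

```bash
ls; mkdir -p pics
cat > h.py <<'E'
import numpy as np, cv2
from station import observe, optics, job
def save(p,n): cv2.imwrite('pics/'+n, p["frame"][:,:,::-1])
def w(p,u,v,d=None):
    if d is None:
        a=p["range_z"][int(v)-2:int(v)+3,int(u)-2:int(u)+3]; a=a[a>0]; d=np.median(a) if a.size else np.nan
    c=np.array([(u-p["cx"])/p["fx"]*d,(v-p["cy"])/p["fy"]*d,d])
    return np.array(p["R"]).T@(c-np.array(p["t"]))
def cloud(p):
    d=p["range_z"]; v,u=np.indices(d.shape)
    c=np.stack([(u-p["cx"])/p["fx"]*d,(v-p["cy"])/p["fy"]*d,d],-1)
    return (c-np.array(p["t"]))@np.array(p["R"])
E
python3 - <<'E'
from h import *
np.set_printoptions(precision=1,suppress=True)
print(observe())
ps=[]
for n in("scene","top"):
    p=optics.get_image(n); ps.append(p); save(p,n+"1.png")
    for k in ["jug_handle","jug_centre","jug_base","mat_c","rack","oil_bottle","tall_bottle","tin","screwdriver","vee_block"]:
        for r in optics.spot_point(p,k)[:3]:
            u,v=r["position"]; print(n,k,round(r["confidence"],2),np.array([u,v]),w(p,u,v) if 2<u<509 and 2<v<381 else '')
cv2.imwrite('pics/both.png',np.vstack([x["frame"][:,:,::-1] for x in ps])[:, :])
E
```

```text
pics
{'time_s': 0.0, 'q': array([ 1. ,  0.2,  1.6,  0. ,  1.3, -0.2]), 'qvel': array([ 0., -0., -0., -0.,  0.,  0.]), 'joint_torque': array([  0. , -43. , -32.6,  -0. ,   0. ,   0. ]), 'tool_pos': array([221.2, 610.6, 241.2]), 'orientation': array([-0.5, -3.1,  0. ]), 'contact_force': array([-0.8, -0.1, -0.9]), 'ft_torque': array([ 0. , -0.1,  0. ]), 'grasp_force': 0.0, 'opening': 85.42802039610348}
scene jug_handle 0.86 [211.5 158.5] [ 304.8 -481.1    1.7]
scene jug_handle 0.63 [194.6 185.9] [ 472.4 -377.7   -3.5]
scene jug_handle 0.62 [259.8 167.3] [ 281.1 -245.4   45.5]
scene jug_centre 0.86 [190.2 162.6] [ 435.6 -441.    50.1]
scene jug_centre 0.81 [214.1 196.7] [ 534.4 -198.    66.3]
scene jug_centre 0.79 [265.4 145.2] [ 209.8 -284.5   93.2]
scene jug_base 0.89 [227.1 212.5] [ 537.  -139.7   39. ]
scene jug_base 0.86 [177.4 170.1] [ 479.6 -461.    29.5]
scene jug_base 0.7 [264.8 135.7] [ 147.9 -343.2   91.6]
scene mat_c 0.68 [315.7 316.1] [628.5 246.7  -0. ]
scene mat_c 0.51 [216.4 197.9] [ 535.1 -186.8   67.6]
scene rack 0.82 [327.2 289.7] [545.2 221.7  -1.8]
scene oil_bottle 0
[... 490 characters left out ...]
top jug_centre 0.64 [378.8 210.5] [ 427.7 -444.3   52.7]
top jug_centre 0.57 [290.1 178.5] [ 513.  -202.6   69.9]
top jug_base 0.58 [266.3 173.8] [ 526.9 -138.6   65.5]
top jug_base 0.56 [379.2 192.4] [ 477.5 -448.    52.9]
top mat_c 0.62 [133.3 142.6] [633.2 246.4   0.7]
top rack 0.66 [135.6 169.2] [554.1 236.4  -0.5]
top oil_bottle 0.34 [138.7 170. ] [551.6 227.2   0.1]
top tall_bottle 0.77 [209.6 182.3] [496.6  10.9 103. ]
top tin 0.95 [295.9 219.4] [ 402.1 -215.7   73.7]
top tin 0.4 [289.4 176.7] [ 518.  -200.8   69.7]
top screwdriver 0.66 [265.4 172.3] [ 544.5 -138.8    1.3]
top screwdriver 0.53 [309.  141.5] [ 630.4 -264.    22.7]
top vee_block 0.72 [373.5 155.2] [ 588.3 -445.7   29.3]
```

View pics/scene1.png

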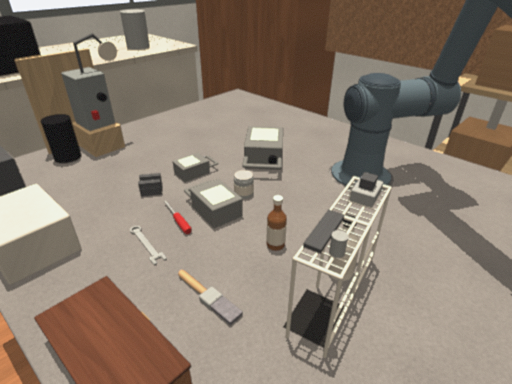

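View pics/top1.png

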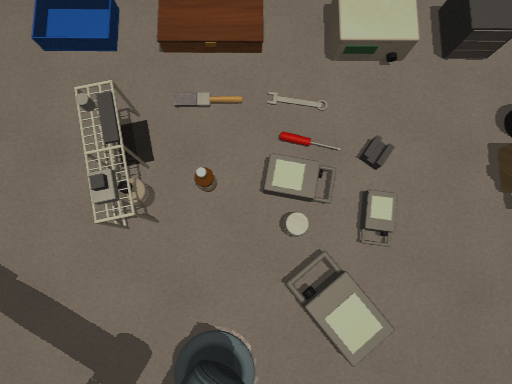

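The scene picture shows three grey jugs lying down, and the middle one by size is near scene pixel (215,200), top pixel (290,178). The mat is at scene (315,316), under the far end of the rack, whose mouth faces -y. The amber bottle stands before the near bay. Next I refine the jug, mat and rack from the depth data.

Run:
```python
from h import *
np.set_printoptions(precision=3,suppress=True)
p=optics.get_image("top"); s=optics.get_image("scene")
C=cloud(p); 
m=(abs(C[...,0]-515)<110)&(abs(C[...,1]+205)<95)&(C[...,2]>60)&(C[...,2]<78)
# exclude tin: component
n,l,st,ce=cv2.connectedComponentsWithStats(m.astype(np.uint8)); k=1+np.argmax(st[1:,4])
q=C[l==k][:,:2].astype(np.float32); r=cv2.minAreaRect(q); print("jug top",r,len(q))
m=(abs(C[...,0]-495)<70)&(C[...,1]<-270)&(C[...,1]>-350)&(C[...,2]>20)&(C[...,2]<60)
q=C[m]; print("handle",q.min(0),q.max(0)); 
far=q[q[:,1]<np.percentile(q[:,1],40)]; print(cv2.minAreaRect(q[:,:2].astype(np.float32)),np.median(far,0))
# mat: dark at z~0
for nm,pp in(("top",p),("scene",s)):
    D=cloud(pp); g=pp["frame"].max(-1)
    mm=(g<50)&(abs(D[...,2])<8)&(abs(D[...,0]-630)<90)&(abs(D[...,1]-240)<80)
    n,l,st,ce=cv2.connectedComponentsWithStats(mm.astype(np.uint8))
    q=D[mm]; print(nm,len(q),cv2.minAreaRect(q[:,:2].astype(np.float32)) if len(q)>5 else'')
# rack: roof
for nm,pp in(("top",p),("scene",s)):
    D=cloud(pp); f=pp["frame"].astype(int)
    mm=(D[...,2]>218)&(D[...,2]<238)&(abs(D[...,0]-550)<200)&(abs(D[...,1]-250)<100)&(f.min(-1)>120)
    q=D[mm]; print("roof",nm,len(q),cv2.minAreaRect(q[:,:2].astype(np.float32)) if len(q)>5 else '')
    for z0,z1 in((60,110),(110,170)):
      b=(D[...,2]>z0)&(D[...,2]<z1)&(abs(D[...,0]-500)<60)&(abs(D[...,1]-15)<50); q=D[b]
      print("amber",nm,z0,len(q),q.mean(0) if len(q) else'',(q.min(0),q.max(0)) if len(q) else '')
```

```text
jug top ((522.5322265625, -206.8009490966797), (140.16964721679688, 105.690185546875), 79.58324432373047) 1964
handle [ 450.534 -332.632   31.293] [ 557.902 -270.625   50.505]
((504.5873107910156, -302.10650634765625), (48.1677131652832, 103.89091491699219), 80.34434509277344) [ 517.978 -321.014   39.182]
top 1042 ((632.9414672851562, 244.55764770507812), (125.69698333740234, 93.83745574951172), 11.741414070129395)
scene 744 ((632.9344482421875, 238.4571533203125), (132.73712158203125, 75.26261901855469), 24.15372657775879)
roof top 1163 ((550.883056640625, 241.9860076904297), (326.1669921875, 89.58493041992188), 12.164494514465332)
amber top 60 186 [503.353  22.206  95.57 ] (array([487.078,   2.348,  60.309]), array([538.349,  52.578, 109.865]))
amber top 110 169 [509.611  25.568 137.576] (array([495.833,   9.19 , 110.16 ]), array([530.325,  45.346, 163.443]))
roof scene 1417 ((550.8544311523438, 241.27337646484375), (327.01275634765625, 90.7660903930664), 11.873242378234863)
amber scene 60 341 [525.502  38.215  87.47 ] (array([492.743,   6.571,  60.403]), array([539.372,  53.444, 109.959]))
amber scene 110 212 [517.333  31.412 135.371] (array([499.515,  13.512, 110.015]), array([529.949,  45.081, 160.778]))
```

Run:
```python
import cv2,numpy as np
a=cv2.imread('pics/top1.png')[70:230,60:220]; b=cv2.imread('pics/scene1.png')[160:360,240:400]; c=cv2.imread('pics/top1.png')[140:240,250:350]
a=cv2.resize(a,(480,480),interpolation=2); c=cv2.resize(c,(300,300),interpolation=2)
b=cv2.resize(b,(300,300)); cv2.imwrite('pics/crop.png',np.hstack([a,np.vstack([c,b])[:480]]) if 0 else np.hstack([a,cv2.resize(c,(300,300)).copy() if 0 else np.vstack([c,np.zeros((180,300,3),np.uint8)])]))
```

```text
(no output)
```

View pics/crop.png

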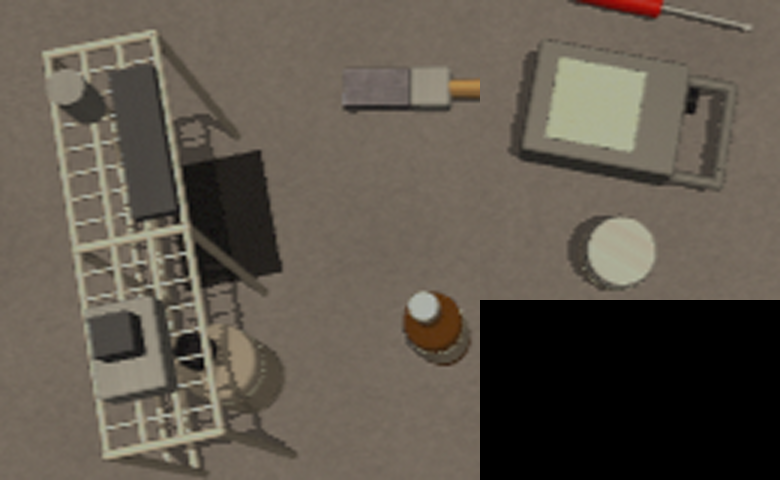

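The crop shows the rack, with the mat in the upper (larger x) bay and its mouth to -y, and the jug's cap on the +x side of its bar. Roof and mat fits agree: mat centre is (632.5,244.6) and yaw 12°. The jug handle is at (502,-320,35) and the jug axis line lies at 79.6°. Next I move above the bar.

>>> {"op": "jog_arm", "data": {
  "rows": [
    [[0,0,0.13],[0,0,0],1],
    [[0,0,0.13],[0,0,0],1],
    [[0,0,0.13],[0,0,0],0.45],
    [[0,0,0.13],[0,0,0],0.45],
    [[0.03,-0.13,0],[0,0,0],0.45],
    [[0.03,-0.13,0],[0,0,0],0.45],
    [[0.03,-0.13,0],[0,0,0],0.45],
    [[0.03,-0.13,0],[0,0,0],0.45],
    [[0.03,-0.13,0],[0,0,0],0.45],
    [[0.03,-0.13,0],[0,0,0],0.45],
    [[0.04,-0.13,0],[0,0,0],0.45],
    [[0.04,-0.13,0],[0,0,0],0.45],
    [[0.04,-0.13,0],[0,0,0],0.45],
    [[0.04,-0.13,0],[0,0,0],0.45],
    [[0.04,-0.13,0],[0,0,0],0.45],
    [[0.04,-0.13,0],[0,0,0],0.45],
    [[0.04,-0.13,0],[0,0,0],0.45],
    [[0.04,-0.13,0],[0,0,0],0.45],
    [[0.04,-0.13,0],[0,0,0],0.45],
    [[0.04,-0.13,0],[0,0,0],0.45]
  ],
  "grip_force": 30
}}

```text
time_s: 2.87
tool_pos: [395.5, -15.0, 398.7]
orientation: [0.544, 3.092, -0.0]
contact_force: [1.6, 0.8, 0.1]
opening: 38.3
grasp_force: 0.0
```

>>> {"op": "jog_arm", "data": {
  "rows": [
    [[0.042,-0.127,0],[0,0,0.24],0.45],
    [[0.042,-0.127,0],[0,0,0.24],0.45],
    [[0.042,-0.127,0],[0,0,0.24],0.45],
    [[0.042,-0.127,0],[0,0,0.24],0.45],
    [[0.042,-0.127,0],[0,0,0.24],0.45],
    [[0.042,-0.127,0],[0,0,0.24],0.45],
    [[0.042,-0.127,0],[0,0,0.24],0.45],
    [[0.042,-0.127,0],[0,0,0.24],0.45],
    [[0,0,-0.12],[0,0,0],0.45],
    [[0,0,-0.12],[0,0,0],0.45],
    [[0,0,-0.12],[0,0,0],0.45],
    [[0,0,-0.12],[0,0,0],0.45],
    [[0,0,-0.12],[0,0,0],0.45],
    [[0,0,-0.12],[0,0,0],0.45],
    [[0,0,-0.12],[0,0,0],0.45],
    [[0,0,0],[0,0,0],0.45],
    [[0,0,0],[0,0,0],0.45]
  ]
}}

```text
time_s: 4.28
tool_pos: [495.4, -316.8, 144.8]
orientation: [-0.282, -3.125, -0.004]
contact_force: [1.7, -0.4, 0.5]
opening: 38.6
grasp_force: 0.0
```

Run:
```python
from h import *
from scipy.spatial.transform import Rotation as R
np.set_printoptions(precision=3,suppress=True)
o=observe(); print(o["tool_pos"],R.from_rotvec(o["orientation"]).as_matrix(),o["opening"],o["q"])
p=optics.get_image("wrist"); save(p,"w1.png")
C=cloud(p)
for r in optics.spot_point(p,"jug_handle")[:2]: print(r, w(p,*r["position"]))
a=np.array([-.181,-.983]);b=np.array([.983,-.181])
h=C[...,:2]-np.array([522.5,-206.8]); x=h@a;y=h@b
for y0 in(-20,0,15):
  m=(abs(y-y0)<8)&(x>85)&(x<140)&(C[...,2]>25)&(C[...,2]<50)
  print(y0,m.sum(), (x[m].min(),x[m].max(),C[m][:,2].max()) if m.sum() else'')
```

```text
[ 495.42  -316.805  144.782] [[-0.984  0.179 -0.003]
 [ 0.179  0.984  0.003]
 [ 0.004  0.002 -1.   ]] 38.57440716110022 [-0.762  0.211  1.787  0.     1.148 -2.152]
{'position': [77.6, 34.6], 'confidence': 0.77} [ 336.621 -438.971   29.447]
{'position': [257.4, 195.3], 'confidence': 0.63} [ 496.134 -318.149   39.546]
-20 218 (np.float64(111.81319077249739), np.float64(123.13026630411994), np.float64(41.18075766866355))
0 195 (np.float64(111.7172614292818), np.float64(122.25674793197261), np.float64(41.571740685860334))
15 225 (np.float64(85.05174402211006), np.float64(122.36570193687622), np.float64(47.032808444762786))
```

View pics/w1.png

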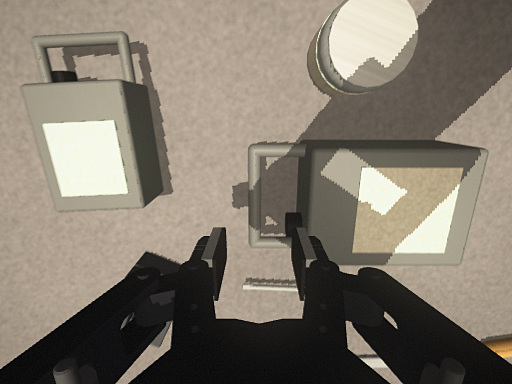

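The bar lies ahead of and between the pads, about 3 mm further out along the jug's axis than the TCP. The picture shows the jug at (360,200) and the cap at (292,222), and the pads at rows 230–290 will descend clear of the cap. I descend and close.

>>> {"op": "jog_arm", "data": {
  "rows": [
    [[-0.002,-0.01,-0.08],[0,0,0],0.45],
    [[0,0,-0.08],[0,0,0],0.45],
    [[0,0,-0.08],[0,0,0],0.45],
    [[0,0,-0.08],[0,0,0],0.45],
    [[0,0,-0.05],[0,0,0],0.45],
    [[0,0,-0.026],[0,0,0],0.45],
    [[0,0,0],[0,0,0],0.45],
    [[0,0,0],[0,0,0],0],
    [[0,0,0],[0,0,0],0],
    [[0,0,0],[0,0,0],0],
    [[0,0,0],[0,0,0],0],
    [[0,0,0],[0,0,0],0],
    [[0,0,0],[0,0,0],0],
    [[0,0,0],[0,0,0],0]
  ],
  "grip_force": 20
}}

```text
time_s: 5.55
tool_pos: [497.8, -322.2, 30.6]
orientation: [0.282, 3.125, -0.005]
contact_force: [-0.0, 1.3, 8.3]
opening: 11.1
grasp_force: 19.9
```

>>> {"op": "jog_arm", "data": {
  "rows": [
    [[0.002,0.01,0.035],[0,0,0],0],
    [[0.002,0.01,0.035],[0,0,0],0],
    [[0.002,0.01,0.035],[0,0,0],0],
    [[0.003,0.016,0.033],[0,0,0],0],
    [[0.003,0.016,0.033],[0,0,0],0],
    [[0.003,0.016,0.033],[0,0,0],0],
    [[0.004,0.021,0.03],[0,0,0],0],
    [[0.004,0.021,0.03],[0,0,0],0],
    [[0.004,0.021,0.03],[0,0,0],0],
    [[0,0,0],[0,0,0],0]
  ]
}}

```text
time_s: 6.38
tool_pos: [504.8, -277.3, 117.7]
orientation: [0.28, 3.127, -0.001]
contact_force: [0.3, -2.7, -1.1]
opening: 10.8
grasp_force: 19.8
```

Run:
```python
from h import *
p=optics.get_image("scene"); cv2.imwrite('pics/s2.png',cv2.resize(p["frame"][130:260,120:320,::-1],(600,390)))
```

```text
(no output)
```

View pics/s2.png

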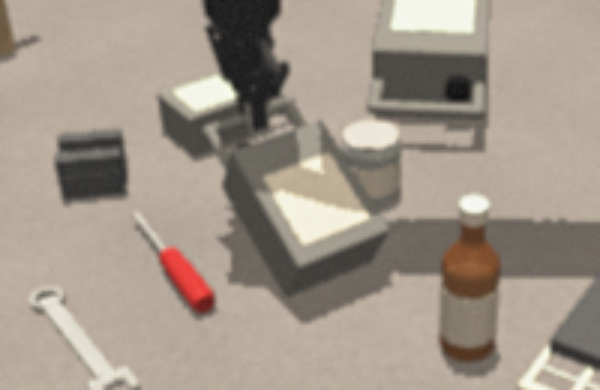

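It is pivoting about the base edge, with the jug tilted about 30° in the picture and clear of the tin. I continue to upright.

>>> {"op": "jog_arm", "data": {
  "rows": [
    [[0.005,0.026,0.025],[0,0,0],0],
    [[0.005,0.026,0.025],[0,0,0],0],
    [[0.005,0.026,0.025],[0,0,0],0],
    [[0.005,0.03,0.021],[0,0,0],0],
    [[0.005,0.03,0.021],[0,0,0],0],
    [[0.006,0.03,0.021],[0,0,0],0],
    [[0.006,0.033,0.015],[0,0,0],0],
    [[0.006,0.033,0.015],[0,0,0],0],
    [[0.006,0.033,0.015],[0,0,0],0],
    [[0.006,0.035,0.009],[0,0,0],0],
    [[0.006,0.035,0.009],[0,0,0],0],
    [[0.006,0.035,0.009],[0,0,0],0],
    [[0.006,0.036,0.003],[0,0,0],0],
    [[0.006,0.036,0.003],[0,0,0],0],
    [[0.006,0.036,0.003],[0,0,0],0],
    [[0.006,0.036,0],[0,0,0],0],
    [[0.006,0.036,0],[0,0,0],0],
    [[0.006,0.036,0],[0,0,0],0],
    [[0,0,0],[0,0,0],0],
    [[0,0,0],[0,0,0],0]
  ]
}}

```text
time_s: 8.1
tool_pos: [535.8, -101.0, 182.6]
orientation: [0.28, 3.126, 0.001]
contact_force: [3.2, 0.7, 5.1]
opening: 11.0
grasp_force: 21.5
```

Run:
```python
from h import *
np.set_printoptions(precision=3,suppress=True)
p=optics.get_image("scene"); cv2.imwrite('pics/s3.png',cv2.resize(p["frame"][110:280,150:350,::-1],(600,510)))
o=observe();print(o["tool_pos"],o["contact_force"],o["q"])
for n in ("jug_base","jug_centre","jug_handle"):
  for r in optics.spot_point(p,n)[:3]: print(n,r,w(p,*r["position"]))
```

```text
[ 535.762 -101.369  182.599] [3.283 0.342 5.992] [-0.396  0.062  1.877  0.001  1.2   -1.788]
jug_base {'position': [237.3, 231.0], 'confidence': 0.95} [568.189 -65.053  30.325]
jug_base {'position': [266.6, 136.6], 'confidence': 0.77} [ 149.107 -332.92    91.601]
jug_base {'position': [177.4, 169.9], 'confidence': 0.59} [ 478.828 -462.008   29.554]
jug_centre {'position': [190.0, 163.7], 'confidence': 0.97} [ 441.163 -435.022   50.17 ]
jug_centre {'position': [234.8, 207.7], 'confidence': 0.76} [572.314 -68.012 111.128]
jug_centre {'position': [266.8, 146.6], 'confidence': 0.68} [ 209.696 -277.661   89.854]
jug_handle {'position': [232.9, 172.0], 'confidence': 0.88} [ 542.803 -102.959  193.805]
jug_handle {'position': [214.6, 160.6], 'confidence': 0.83} [ 307.488 -459.657    1.461]
jug_handle {'position': [264.0, 164.2], 'confidence': 0.64} [ 225.312 -275.202   24.273]
```

View pics/s3.png

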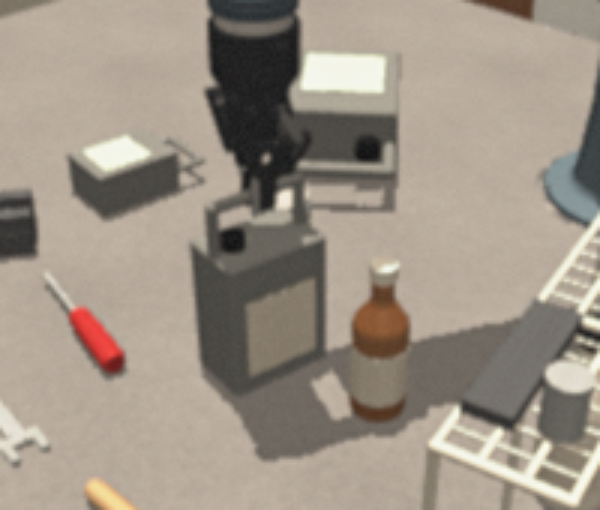

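The jug is upright, seen at (260,290) in the crop, beside the amber bottle. I grip more firmly, lift, and carry it round the bottle to in front of the free bay while turning it 22.5°.

>>> {"op": "jog_arm", "data": {
  "rows": [
    [[0,0,0],[0,0,0],0],
    [[0,0,0.04],[0,0,0],0],
    [[0,0,0.06],[0,0,0],0],
    [[0,0,0.06],[0,0,0],0],
    [[0,0,0.04],[0,0,0],0],
    [[0.05,0,0],[0,0,0.5],0],
    [[0.075,0,0],[0,0,1],0],
    [[0.075,0,0],[0,0,1],0],
    [[0.075,0,0],[0,0,1],0],
    [[0.075,0.03,0],[0,0,0.5],0],
    [[0.05,0.05,0],[0,0,0.5],0],
    [[0,0.08,0],[0,0,0],0],
    [[0,0.1,0],[0,0,0],0],
    [[0,0.1,0],[0,0,0],0],
    [[0,0.1,0],[0,0,0],0],
    [[0,0.1,0],[0,0,0],0],
    [[0,0.08,0],[0,0,0],0],
    [[0,0.05,0],[0,0,0],0],
    [[0,0,0],[0,0,0],0],
    [[0,0,0],[0,0,0],0]
  ],
  "grip_force": 60
}}

```text
time_s: 9.97
tool_pos: [653.8, 105.2, 240.0]
orientation: [0.335, -3.12, 0.001]
contact_force: [0.5, -1.0, -6.8]
opening: 10.0
grasp_force: 58.8
```

Run:
```python
from h import *
from scipy.spatial.transform import Rotation as R
np.set_printoptions(precision=3,suppress=True)
o=observe();print(o["tool_pos"],R.from_rotvec(o["orientation"]).as_matrix()[:,1],o["contact_force"],o["q"])
p=optics.get_image("scene"); cv2.imwrite('pics/s4.png',cv2.resize(p["frame"][100:384,180:400,::-1],(465,600)))
```

```text
[653.819 105.168 240.007] [-0.212  0.977 -0.   ] [ 0.467 -0.973 -6.83 ] [-0.011  0.277  1.524 -0.001  1.344 -1.795]
```

View pics/s4.png

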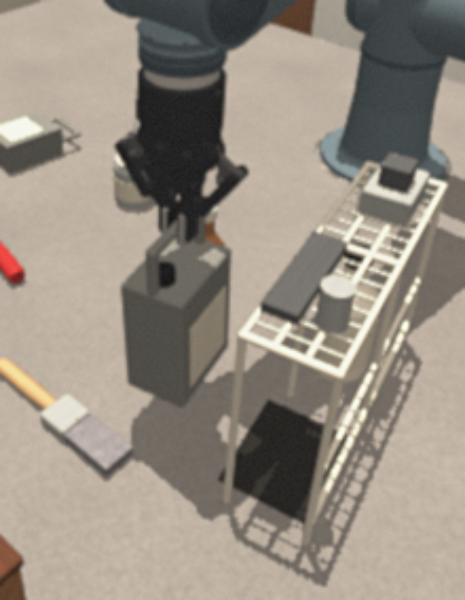

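>>> {"op": "jog_arm", "data": {
  "rows": [
    [[0,0,-0.03],[0,0,0],0],
    [[0,0,-0.05],[0,0,0],0],
    [[0,0,-0.05],[0,0,0],0],
    [[0,0,-0.03],[0,0,0],0],
    [[0,0,-0.01],[0,0,0],0],
    [[0,0,-0.005],[0,0,0],0],
    [[0,0,-0.005],[0,0,0],0],
    [[0,0,0],[0,0,0],0],
    [[0,0,0],[0,0,0],0]
  ],
  "grip_force": 25
}}

```text
time_s: 10.77
tool_pos: [655.3, 104.9, 188.4]
orientation: [-0.333, 3.122, -0.0]
contact_force: [-0.7, -0.9, -6.8]
opening: 9.8
grasp_force: 58.7
```

>>> {"op": "jog_arm", "data": {
  "rows": [
    [[0,0,-0.005],[0,0,0],0],
    [[0,0,-0.005],[0,0,0],0],
    [[0,0,-0.005],[0,0,0],0],
    [[0,0,0],[0,0,0],0],
    [[0,0,0],[0,0,0],0]
  ]
}}

```text
time_s: 11.18
tool_pos: [654.7, 105.0, 182.8]
orientation: [0.333, -3.124, 0.0]
contact_force: [0.0, 0.4, -6.7]
opening: 9.8
grasp_force: 58.9
```

>>> {"op": "jog_arm", "data": {
  "rows": [
    [[0,0,-0.004],[0,0,0],0],
    [[0,0,-0.004],[0,0,0],0],
    [[0,0,-0.004],[0,0,0],0],
    [[0,0,0],[0,0,0],0],
    [[0,0,0],[0,0,0],0]
  ]
}}

```text
time_s: 11.6
tool_pos: [656.1, 105.3, 182.9]
orientation: [-0.333, 3.12, -0.0]
contact_force: [-4.5, 1.4, 8.0]
opening: 9.9
grasp_force: 60.3
```

Touched down, with the force going from -6.7 to +8 N. I back off slightly and open.

>>> {"op": "jog_arm", "data": {
  "rows": [
    [[0,0,0.004],[0,0,0],0],
    [[0,0,0],[0,0,0],0],
    [[0,0,0],[0,0,0],0.2],
    [[0,0,0],[0,0,0],0.3],
    [[0,0,0],[0,0,0],0.4],
    [[0,0,0],[0,0,0],0.4],
    [[0,0,0],[0,0,0],0.4],
    [[0,0,0],[0,0,0],0.4],
    [[0,0,0],[0,0,0],0.4],
    [[0,0,0.04],[0,0,0],0.4],
    [[0,0,0.1],[0,0,0],0.4],
    [[0,0,0.1],[0,0,0],0.4],
    [[0,0,0.13],[0,0,0],0.4],
    [[0,0,0],[0,0,0],0.4],
    [[0,0,0],[0,0,0],0.4]
  ]
}}

```text
time_s: 12.85
tool_pos: [656.4, 105.0, 296.6]
orientation: [-0.332, 3.116, -0.002]
contact_force: [-0.8, -0.5, -0.4]
opening: 34.2
grasp_force: 0.0
```

Run:
```python
from h import *
np.set_printoptions(precision=3,suppress=True)
o=observe();print(o["tool_pos"],o["contact_force"],o["q"],o["opening"])
p=optics.get_image("wrist"); s=optics.get_image("scene")
save(p,"w5.png")
for nm,pp in(("w",p),("s",s)):
  D=cloud(pp)
  m=(abs(D[...,0]-660)<90)&(abs(D[...,1]-107)<80)&(D[...,2]>133)&(D[...,2]<146)
  q=D[m]; print(nm,len(q),cv2.minAreaRect(q[:,:2].astype(np.float32)) if len(q)>5 else'',np.median(q,0))
  m=(abs(D[...,0]-660)<90)&(abs(D[...,1]-107)<80)&(D[...,2]>178)&(D[...,2]<200)
  q=D[m]; print(nm,len(q),cv2.minAreaRect(q[:,:2].astype(np.float32)) if len(q)>5 else'',np.median(q,0) if len(q) else '')
cv2.imwrite('pics/s5.png',np.hstack([cv2.resize(s["frame"][140:384,200:380,::-1],(295,400)),cv2.resize(p["frame"][:,:,::-1],(500,400))]))
```

```text
[656.423 105.013 296.616] [-0.794 -0.451 -0.419] [-0.012  0.237  1.469 -0.     1.428 -1.795] 34.18869417063361
w 4366 ((653.905029296875, 112.35319519042969), (104.27888488769531, 70.150390625), 12.316993713378906) [647.373 107.093 139.041]
w 1282 ((653.220947265625, 112.37934112548828), (102.05445861816406, 11.426918983459473), 12.370726585388184) [648.183 111.117 189.167]
s 846 ((655.7562866210938, 113.76984405517578), (106.51371002197266, 70.03954315185547), 12.667489051818848) [657.982 125.344 138.76 ]
s 218 ((657.0904541015625, 114.0674057006836), (98.2753677368164, 11.516583442687988), 12.725271224975586) [663.24  116.528 188.332]
```

View pics/s5.png

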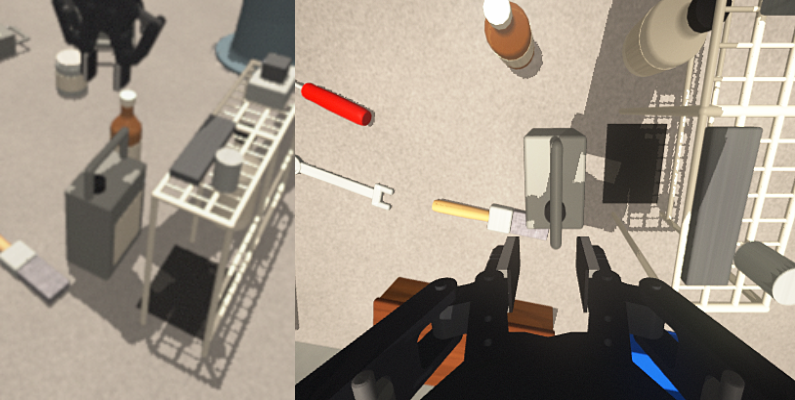

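The jug stands level with its centre at (655,113) and yaw 12.4°, 133 mm before the mat and -6 mm lateral. The left view shows it standing before the free bay, and the wrist view at (555,185) shows the mat ahead at (635,165). Next I retreat, turn the fingers crosswise and tilt the tool 40° toward the bay.

>>> {"op": "jog_arm", "data": {
  "rows": [
    [[0.01,-0.04,0],[0,0,-1],0.6],
    [[0.01,-0.04,0],[0,0,-1],0.6],
    [[0.01,-0.04,0],[0,0,-1],0.6],
    [[0.01,-0.04,0],[0,0,-1],0.6],
    [[0.01,-0.04,0],[0,0,-1],0.6],
    [[0.01,-0.04,0],[0,0,-1],0.6],
    [[0.01,-0.04,0],[0,0,-1],0.6],
    [[0.01,-0.04,0],[0,0,-1],0.6],
    [[0,-0.04,0],[0,0,-1],0.6],
    [[0,0,0],[0,0,-1],0.6],
    [[0,0,0],[0,0,-1],0.6],
    [[0,0,0],[0,0,-1],0.6],
    [[0,0,0],[0,0,-1],0.6],
    [[0,0,0],[0,0,-1],0.6],
    [[0,0,0],[0,0,-1],0.6],
    [[0,0,0],[0,0,-1],0.6],
    [[0,0,0],[0,0,-1],0.6],
    [[0,0,0],[0,0,-1],0.6],
    [[0,0,0],[0,0,0],0.6],
    [[0,0,0],[0,0,0],0.6]
  ]
}}

```text
time_s: 14.62
tool_pos: [678.1, -2.9, 289.7]
orientation: [-1.969, -2.445, 0.002]
contact_force: [0.2, 0.4, 0.1]
opening: 51.1
grasp_force: 0.0
```

>>> {"op": "jog_arm", "data": {
  "rows": [
    [[0,0,0],[0.978,0.208,0],0.6],
    [[0,0,0],[0.978,0.208,0],0.6],
    [[0,0,0],[0.978,0.208,0],0.6],
    [[0,0,0],[0.978,0.208,0],0.6],
    [[0,0,0],[0.978,0.208,0],0.6],
    [[0,0,0],[0.978,0.208,0],0.6],
    [[0,0,0],[0.978,0.208,0],0.6],
    [[0,0,0],[0.978,0.208,0],0.6],
    [[0,0,0],[0,0,0],0.6],
    [[0,0,0],[0,0,0],0.6]
  ]
}}

```text
time_s: 15.45
tool_pos: [678.4, -3.6, 289.7]
orientation: [-1.595, -1.974, -0.58]
contact_force: [0.1, 0.4, -0.1]
opening: 51.2
grasp_force: 0.0
```

```bash
cat > st.py <<'E'
from h import *
from scipy.spatial.transform import Rotation as R
np.set_printoptions(precision=3,suppress=True)
o=observe();M=R.from_rotvec(o["orientation"]).as_matrix()
d=o["tool_pos"][:2]-np.array([632.5,244.6])
print(o["time_s"],o["tool_pos"],"y",M[:,1],"z",M[:,2],o["contact_force"],o["q"],o["opening"])
tip=o["tool_pos"]+11*M[:,2]; e=tip[:2]-np.array([632.5,244.6]); print("tip in mat",e@[.978,.208],e@[-.208,.978],tip[2])
E
python3 st.py
```

```text
15.45 [678.43   -3.635 289.739] y [0.978 0.21  0.   ] z [-0.135  0.628 -0.766] [ 0.128  0.443 -0.08 ] [-0.372  0.431  1.341  0.578  1.765 -0.585] 51.19093402751527
tip in mat -6.727735581433286 -245.26180055356858 281.30875223246596
```

>>> {"op": "jog_arm", "data": {
  "rows": [
    [[0,0,-0.12],[0,0,0],0.6],
    [[0,0,-0.12],[0,0,0],0.6],
    [[0,0,-0.12],[0,0,0],0.6],
    [[0,0,-0.12],[0,0,0],0.6],
    [[0,0,-0.12],[0,0,0],0.6],
    [[0,0,-0.12],[0,0,0],0.6],
    [[0,0,-0.12],[0,0,0],0.6],
    [[0,0,-0.01],[0,0,0],0.6],
    [[0,0,0],[0,0,0],0.6]
  ]
}}

```text
time_s: 16.2
tool_pos: [677.3, -1.6, 34.9]
orientation: [-1.592, -1.973, -0.579]
contact_force: [0.3, -0.4, 1.2]
opening: 51.2
grasp_force: 0.0
```

```bash
python3 st.py
```

```text
16.2 [677.285  -1.64   34.897] y [ 0.977  0.212 -0.002] z [-0.138  0.629 -0.765] [ 0.288 -0.436  1.164] [-0.37   0.726  1.424  0.571  1.45  -0.789] 51.195223113024795
tip in mat -7.461604801735675 -243.05472899859686 26.482269868856335
```

>>> {"op": "jog_arm", "data": {
  "rows": [
    [[-0.007,0.0326,0],[0,0,0],0.6],
    [[-0.007,0.0326,0],[0,0,0],0.6],
    [[-0.007,0.0326,0],[0,0,0],0.6],
    [[-0.007,0.0326,0],[0,0,0],0.6],
    [[-0.007,0.0326,0],[0,0,0],0.6],
    [[-0.0035,0.0163,0],[0,0,0],0.6],
    [[-0.0035,0.0163,0],[0,0,0],0.6],
    [[-0.0035,0.0163,0],[0,0,0],0.6],
    [[-0.0035,0.0163,0],[0,0,0],0.6],
    [[-0.0035,0.0163,0],[0,0,0],0.6],
    [[-0.0035,0.0163,0],[0,0,0],0.6],
    [[-0.0035,0.0163,0],[0,0,0],0.6],
    [[-0.0035,0.0163,0],[0,0,0],0.6],
    [[-0.0035,0.0163,0],[0,0,0],0.6],
    [[-0.0035,0.0163,0],[0,0,0],0.6],
    [[-0.0035,0.0163,0],[0,0,0],0.6],
    [[-0.0035,0.0163,0],[0,0,0],0.6],
    [[0,0,0],[0,0,0],0.6]
  ]
}}

```text
time_s: 17.7
tool_pos: [655.2, 105.9, 36.5]
orientation: [-1.593, -1.975, -0.582]
contact_force: [1.1, 0.1, -0.3]
opening: 51.3
grasp_force: 0.1
```

```bash
python3 st.py
cat > jug.py <<'E'
from h import *
np.set_printoptions(precision=3,suppress=True)
s=optics.get_image("scene"); D=cloud(s); e=D[...,:2]-np.array([632.5,244.6]); mx=e@[.978,.208]; my=e@[-.208,.978]
f=s["frame"].astype(int)
for z0,z1 in((133,146),(183,198)):
  m=(abs(mx)<75)&(my>-170)&(my<60)&(D[...,2]>z0)&(D[...,2]<z1)&(f.max(-1)<150)&(f.max(-1)>45)
  n,l,st,c=cv2.connectedComponentsWithStats(m.astype(np.uint8)); k=1+np.argmax(st[1:,4]); m=l==k
  q=np.stack([mx[m],my[m]],-1).astype(np.float32); print(z0,len(q),cv2.minAreaRect(q),q.min(0),q.max(0),D[m][:,2].min(),D[m][:,2].max())
cv2.imwrite('pics/s6.png',cv2.resize(s["frame"][140:384,200:400,::-1],(492,600)))
E
python3 jug.py
```

```text
17.7 [655.181 105.909  36.496] y [0.977 0.211 0.002] z [-0.135  0.629 -0.765] [ 1.067  0.062 -0.291] [-0.232  0.654  1.536  0.638  1.35  -0.719] 51.28780677152197
tip in mat -6.674105412594557 -133.27967737928887 28.07630876512185
133 251 ((-2.755126953125, -93.09060668945312), (70.2293701171875, 100.74066925048828), 89.97190856933594) [ -53.13  -128.226] [ 47.621 -57.995] 133.04658850384158 145.79274120570471
183 83 ((-2.216083526611328, -88.93743133544922), (9.193519592285156, 96.82864379882812), 85.35055541992188) [-50.793 -97.247] [ 46.19  -87.302] 183.17771661221877 190.0969366886003
```

View pics/s6.png

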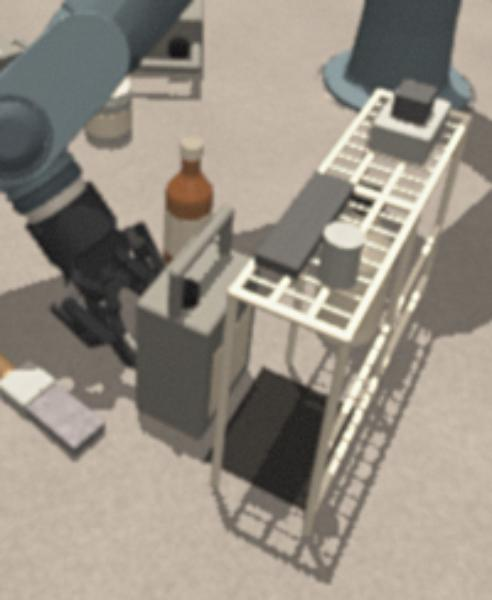

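The jug slides upright and square; its centre is at (-3,-93) in the mat frame, at about (200,350) in the crop, with 92 mm still to go. I keep pushing.

>>> {"op": "jog_arm", "data": {
  "rows": [
    [[-0.0035,0.0163,0],[0,0,0],0.6],
    [[-0.0035,0.0163,0],[0,0,0],0.6],
    [[-0.0035,0.0163,0],[0,0,0],0.6],
    [[-0.0035,0.0163,0],[0,0,0],0.6],
    [[-0.0035,0.0163,0],[0,0,0],0.6],
    [[-0.0035,0.0163,0],[0,0,0],0.6],
    [[-0.0035,0.0163,0],[0,0,0],0.6],
    [[-0.0035,0.0163,0],[0,0,0],0.6],
    [[-0.0035,0.0163,0],[0,0,0],0.6],
    [[-0.0035,0.0163,0],[0,0,0],0.6],
    [[-0.0035,0.0163,0],[0,0,0],0.6],
    [[-0.0035,0.0163,0],[0,0,0],0.6],
    [[-0.0035,0.0163,0],[0,0,0],0.6],
    [[-0.0035,0.0163,0],[0,0,0],0.6],
    [[-0.0035,0.0163,0],[0,0,0],0.6],
    [[-0.0035,0.0163,0],[0,0,0],0.6],
    [[-0.0021,0.01,0],[0,0,0],0.6],
    [[0,0,0],[0,0,0],0.6],
    [[0,0,0],[0,0,0],0.6]
  ]
}}

```text
time_s: 19.33
tool_pos: [637.7, 186.6, 36.5]
orientation: [-1.593, -1.974, -0.582]
contact_force: [0.4, 0.1, 0.6]
opening: 51.3
grasp_force: 0.0
```

```bash
python3 st.py; python3 jug.py
```

```text
19.3333 [637.688 186.642  36.47 ] y [0.977 0.211 0.001] z [-0.135  0.629 -0.765] [0.417 0.073 0.59 ] [-0.119  0.622  1.587  0.69   1.278 -0.656] 51.32113112803071
tip in mat -6.993152065606202 -50.68113523914096 28.053288855372166
133 359 ((22.16692543029785, -5.380548477172852), (59.127681732177734, 52.658016204833984), 89.58728790283203) [ -3.949 -35.12 ] [48.643 24.268] 133.18541381459198 145.97189902581044
183 158 ((-3.5691089630126953, -154.31289672851562), (22.62740135192871, 65.20346069335938), 81.48663330078125) [ -37.486 -169.994] [  27.826 -142.101] 183.13256615624343 197.74408258013824
```

View pics/s6.png

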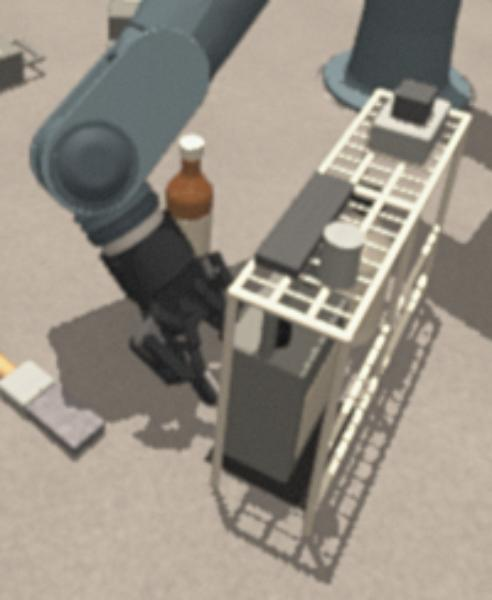

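The jug is inside the bay at about 11 mm short of centre (back edge at +24 mm). I push 10 mm more, then retreat.

>>> {"op": "jog_arm", "data": {
  "rows": [
    [[-0.0021,0.01,0],[0,0,0],0.6],
    [[-0.0021,0.01,0],[0,0,0],0.6],
    [[-0.0021,0.01,0],[0,0,0],0.6],
    [[0,0,0],[0,0,0],0.6],
    [[0,0,0],[0,0,0],0.6],
    [[0.003,-0.015,0],[0,0,0],0.6],
    [[0.007,-0.033,0],[0,0,0],0.6],
    [[0.014,-0.066,0],[0,0,0],0.6],
    [[0.014,-0.066,0],[0,0,0],0.6],
    [[0.014,-0.066,0],[0,0,0],0.6],
    [[0,0,0],[0,0,0],0.6],
    [[0,0,0],[0,0,0],0.6],
    [[0,0,0],[0,0,0],0.6],
    [[0,0,0],[0,0,0],0.6]
  ]
}}

```text
time_s: 20.55
tool_pos: [651.4, 121.7, 36.3]
orientation: [-1.593, -1.975, -0.582]
contact_force: [0.6, 0.9, 0.4]
opening: 50.8
grasp_force: 0.0
```

```bash
python3 st.py; python3 jug.py
python3 - <<'E'
from h import *
p=optics.get_image("wrist"); D=cloud(p); e=D[...,:2]-np.array([632.5,244.6]); mx=e@[.978,.208]; my=e@[-.208,.978]
m=(abs(mx)<70)&(my>-60)&(my<10)&(D[...,2]>15)&(D[...,2]<125); 
for a in range(-60,61,20):
    k=m&(abs(mx-a)<10); print(a,k.sum(),np.median(my[k]) if k.sum() else '')
print(mx[m].min() if m.any() else '',mx[m].max() if m.any() else '')
s=cv2.imread('pics/s6.png'); cv2.imwrite('pics/f.png',np.hstack([cv2.resize(s,(328,400)),cv2.resize(p["frame"][:,:,::-1],(460,400))]))
E
```

```text
20.55 [651.437 121.681  36.31 ] y [0.977 0.211 0.001] z [-0.135  0.629 -0.766] [0.556 0.877 0.384] [-0.211  0.646  1.549  0.648  1.335 -0.707] 50.81158234304559
tip in mat -7.057497253132436 -117.07914603145255 27.886807897237404
133 348 ((21.025501251220703, -1.4849014282226562), (53.81337356567383, 68.31904602050781), 0.6631163358688354) [ -6.273 -35.359] [48.21 32.43] 133.05242974964145 145.80557716766268
183 33 ((4.390335559844971, -2.1934990882873535), (19.386167526245117, 10.930811882019043), 1.6714506149291992) [-5.447 -7.781] [14.093  3.233] 184.5695912579988 191.2129584287838
-60 1865 -37.56848452470571
-40 5243 -37.69626027898812
-20 5260 -37.677076591217684
0 5272 -37.634658263544864
20 5263 -37.60919809732111
40 3797 -37.48961285340317
60 0 
-58.451845803384806 45.469137207650206
```

View pics/f.png

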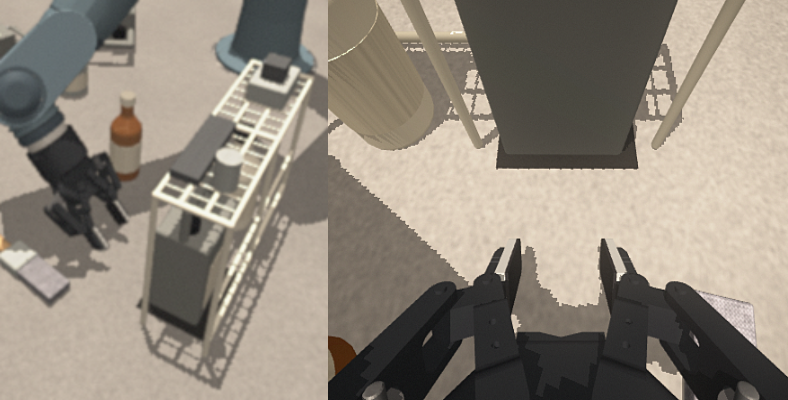

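The jug's face is at -37.6 mm and square, which puts its centre at about (-6,-2) mm on the mat. It stands upright and the hand is clear of it. I hand the job in.

```bash
python3 -c "
from station import job; print(job.finish_job())"
```

```text
the job is handed in; nothing more can be done
None
```

The jug stands upright and square on the mat in the free bay, about 6 mm off centre across the bay and 2 mm along it; I saw nothing else disturbed, and the job is handed in at about 21 s (no verdict was returned).

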